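Clamp a vinyl figure with a T-handled hex key

TASK

Clamp the white vinyl figure for painting. Take the hex key off its sloping rest, stand it upright in the bore of the clamp's screw block and let go of it; then take it again by its crossbar, turn it gently until its end drops into the hidden socket, and turn the screw clockwise to its stop so that the jaws close on the figure's foot. Leave the key standing in the socket, the figure upright between the jaws, and the other things on the table where they are.

Things in the scene. Friction and masses are not known exactly. Their poses are not given: they have to be found in the camera images.
- hex_key: steel T-handled hex key, 0.35 kg: hexagonal shaft 18 mm across flats (20.8 mm over corners), 160 mm long, square-cut end, black crossbar at its head. Origin: centre of the working end; z up the shaft to the crossbar, y along the crossbar, x across it; two flats face +y and -y. It starts in the rest, shaft at 45 degrees, crossbar level, uppermost and away from the robot
- key_bar (a point): centre of the hex key's crossbar (80 mm long, 18 mm wide, 16 mm high), on the shaft's axis 168 mm from the working end
- rest: fixed wooden rest with two V cradles carrying the key at 45 degrees: base 170 x 80 x 10 mm, about 130 mm tall; origin under the base's centre; the key's crossbar lies towards its +x. The shaft is clear all round from 45 to 110 mm from its working end, and the key lifts straight up out of the rest
- clamp: fixed grey clamp, base 100 mm (x) by 250 mm (y), 12 mm thick; origin on the table near its centre. A screw block 64 x 64 mm, 72 mm tall, stands at y = -65 mm; the figure stands near y = 51 mm between a sliding jaw (on the block's side) and a fixed jaw (towards +y), both about 40 mm tall, closing along y
- bore_mouth (a point): centre of the mouth of the vertical bore in the top of the screw block, 72 mm above the table: a countersink 38 mm across narrowing within 10 mm of depth to a 22 mm bore. Let go in the bore, the key stays standing, leaning 6 degrees at most
- socket_top (a point): top of the screw's head on the bore's axis, 46 mm below the mouth (26 mm above the table): a hexagon socket 19 mm across flats, 12 mm deep, greased, hidden in the bore. The key's end stands at 26 mm height until the hexagons line up, about 14 mm once dropped in. Its flats' direction is not known. If it catches half in, turn back a little and it drops
- screw (a joint): the socket screw under the bore, rad; grows as it is turned clockwise seen from above; starts somewhere in 0 to 0.5 and has its stop at 1.6, where the jaws hold the figure's foot. Its friction is about 0.08 N m; it stays where it is left. The sliding jaw closes 6 mm per rad
- figure: white vinyl figure to be clamped, on a round foot 44 mm across, 16 mm tall, about 87 mm tall in all, 0.12 kg; origin under its centre, z up
- paint_jar: small glass paint jar with white cap, 40 mm across, 45 mm tall; origin under its centre
- dark_figure: black vinyl figure, 44 mm across, about 87 mm tall; origin under its centre; bystander
- small_figure: small grey vinyl figure, 35 mm across, 70 mm tall; origin under its centre; bystander
- palette: round white ceramic paint palette, 110 mm across, 12 mm thick; origin under its centre
- marker_basket: square dark basket of marker pens, 75 mm wide, 130 mm tall with the pens; origin under its centre
- thinner_bottle: white plastic bottle, 54 mm across, 130 mm tall; origin under its centre
- brush: paint brush lying flat; bystander

How it is judged:
By the outcome, as a careful person would: the job done as asked, in the order asked, and still so for the second after the job is handed in, with the robot touching nothing.
It also fails if it takes over 67 s, if anything falls off the work surface, if the arm or the gripper's body presses on something with over 40 N, if the wrist force passes 120 N, or if a joint passes its speed limit or range.

ROBOT

A 6-joint arm with a two-finger parallel gripper is mounted at the origin on the work surface. World frame = base frame: x ahead of the robot, y to its left, z up, the work surface at z = 0. Lengths are in m, angles in rad, forces in N, time in s.
With the tool pointing down it reaches from about 0.325 to 0.9 m from the base axis. Payload 6.1 kg.
Tool frame: the origin (TCP) lies between the finger pads; the fingertips stand 19 mm ahead of it and the grasp point (between the pads) is the TCP; z points along the fingers, y is the line along which they close (so a half turn about z gives the same grasp; the last joint's range is limited). The gripper opens to 87 mm and grips with 3 to 60 N. Pads are 19 mm wide; open, the fingers measure 117 mm over their backs; the gripper's body (75 mm by 190 mm) begins 51 mm behind the grasp point.
Start: joints at [-1.241, 0.22, 1.526, -0, 1.395, -0.126], TCP at [0.275, -0.561, 0.242] pointing down, gripper open.
Joint ranges: [-2.98, 2.98], [-0.91, 2.08], [0.09, 2.57], [-1.24, 4.39], [0.2, 2.65], [-2.68, 2.68]. Speed limits (rad/s): [2.57, 2.57, 3.01, 3.14, 3.14, 3.14].

INTERFACE

Orientations are given as a rotation vector (axis times angle).
In Python, from rig import telemetry, read_camera, robot gives the robot as it stands.
- The arm moves only by the shell command python3 -m pendant 'ROWS' [FORCE]. ROWS is JSON, a list of rows, each a list of 3 entries, a list of its own where there are three numbers: the gripper command: -1 is shut, 1 is fully open, values between are in proportion, then the shift along the tool's x, y, z in m, then the turn about the tool's z in rad. In form: [[claw, [x, y, z], roll], ...]. A call has 1 to 5 rows; each row is the pose to reach, as a shift and turn from the pose commanded when the call began, along the tool's axes at that moment; what a row does not reach only later rows make up. A row lasts 1/8 s, in which the tool goes at most 62.5 mm and 10.7 degrees, less where a joint would pass 70% of its speed; a pose out of reach is approached as far as the arm can. A call with a gripper value outside its range is refused whole. The fingers move at their own pace and stop on an object; FORCE is the grip in N (left out, the last holds). Time passes only in rows, so rows that repeat a pose let the fingers close. It gives the time, the measured TCP pose, the force, the opening and the grip force at its end, in the units of the state.
- telemetry.state(): the state, without advancing time (a new reading comes with each control period).
- read_camera(name): name is "scene" or "top"; returns a dict with "pixels" (420x560x3 uint8, blue, green, red), "K" (3x3 intrinsics, pixels), "xyz" and "rotation" of the camera in the world. Camera axes: x right, y down, z forward; pixel columns grow to the right and rows downward; lengths in m; the calibration is good to about 2 mm. A picture is of the moment at which its call begins. There is no depth.
- robot.close_job(): hands the job in; it is judged then, once.
The state is a dict: "time_s": time; "qpos": joint angles; "joint_vel": joint speeds; "joint_torque": joint torques, N m; "tool_pos": TCP position; "eef_rot": TCP orientation; "ft_force": force on the tool from outside, world axes, zero at the start; "wrist_torque": the same for the moment, N m; "grip_width": opening from 0.0 (shut) to 1.0 (fully open); "gripper_force": force on a finger pad.
Only numpy, scipy, OpenCV 4.12 (cv2) and the standard library are available. Lean on these libraries where they do the work, as an engineer would, in place of code of your own. Each camera call takes 0.05 s, during which the arm holds its last target. There are 200 camera calls.

## Working session

There is one attempt and no reset: what is moved stays moved. The work goes in short steps, Python scripts to look and compute and a shell command to move; the robot and the scene stay as the last step left them, time stands still between calls to the robot, and variables do not carry over. Pictures are saved under pics/ and viewed, at most 10 in all, crops included, and the job is handed in when it is done.

```bash
ls; mkdir -p pics; python3 - <<'E'
from rig import telemetry, read_camera, robot
import cv2, numpy as np
print(telemetry.state())
for n in("scene","top"):
    c=read_camera(n); cv2.imwrite(f"pics/{n}0.png",c["pixels"]); print(n,c["K"].tolist(),c["xyz"],np.array(c["rotation"]).tolist())
E
```

```text
pics
{'time_s': 0.0, 'qpos': array([-1.24110500e+00,  2.21253975e-01,  1.52761984e+00, -1.15473994e-06,
        1.39467172e+00, -1.26116822e-01]), 'joint_vel': array([ 0.00109553,  0.00060505, -0.00126982,  0.00194067, -0.00071288,
        0.00175586]), 'joint_torque': array([ 8.14963605e-04, -4.94602919e+01, -3.87383974e+01,  7.00934208e-02,
        5.70843124e-02, -1.37174784e-04]), 'tool_pos': array([ 0.2749145 , -0.56064262,  0.24041534]), 'eef_rot': array([-3.05846509e+00, -7.09361189e-01,  3.13283105e-04]), 'ft_force': array([-0.18830003, -0.33197654, -0.04704304]), 'wrist_torque': array([-0.00475553,  0.05007973, -0.01033831]), 'gripper_force': 0.0, 'grip_width': 1.001756422721299}
scene [[387.185734816314, 0.0, 280.5089532292642], [0.0, 387.185734816314, 199.66335654577728], [0.0, 0.0, 1.0]] [1.16053674 0.50642084 0.86042304] [-1.084989283630788, -2.40551297162025, 1.0014095176544375]
top [[436.0914481087738, 0.0, 275.1692522773471], [0.0, 436.0914481087738, 212.5141041646749], [0.0, 0.0, 1.0]] [0.34461828 0.01208655 1.44078953] [-2.1085705513337647, 2.16057315668184, -0.20862886987024995]
```

View pics/scene0.png

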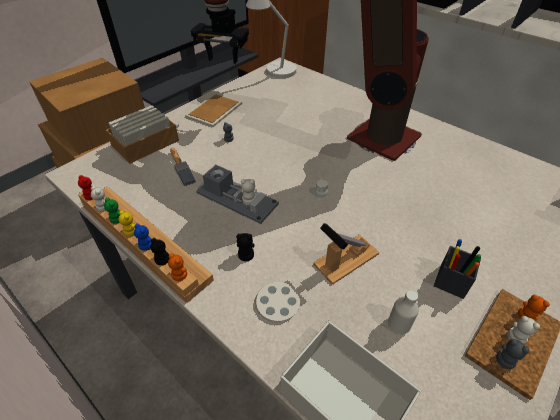

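View pics/top0.png

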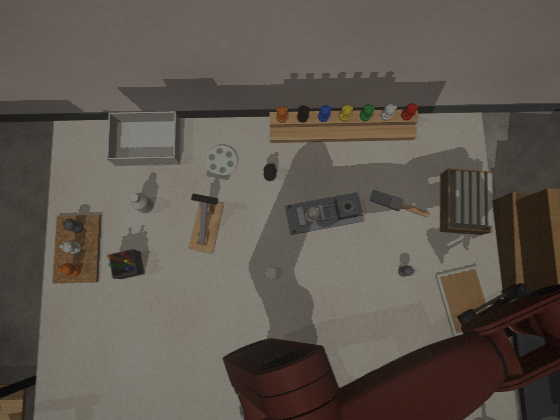

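The scene view shows the rest and key at about (345,245), the clamp at (238,192) with its bore at (215,178). In the top view the key's crossbar is at (204,199), its shaft runs to about (205,243), and the bore is at (348,205).

```bash
python3 - <<'E'
import cv2, numpy as np
t=cv2.imread("pics/top0.png"); s=cv2.imread("pics/scene0.png")
def crop(im,x,y,w,h,k=5): return cv2.resize(im[y:y+h,x:x+w],None,fx=k,fy=k,interpolation=cv2.INTER_CUBIC)
a=np.hstack([crop(t,180,185,60,60),crop(t,282,185,90,60)]); b=np.hstack([crop(s,310,215,70,58),crop(s,195,160,80,58)])
b=np.hstack([b]); w=a.shape[1]
cv2.imwrite("pics/m0.png",cv2.convertScaleAbs(np.vstack([a,b]),alpha=1.5,beta=10))
E
```

```text
(no output)
```

View pics/m0.png

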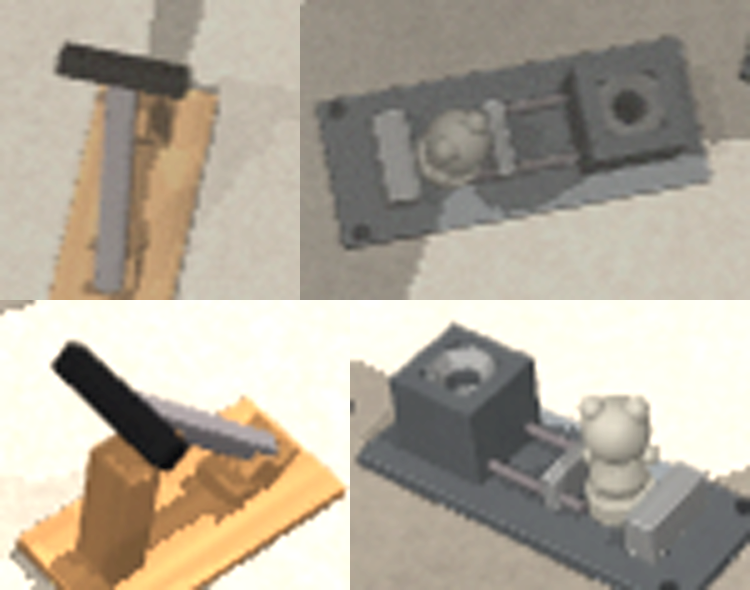

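```bash
cat > h.py <<'E'
import numpy as np, cv2
from scipy.spatial.transform import Rotation as R
K={"scene":([387.1857,280.509,199.6634],[1.16053674,0.50642084,0.86042304],[-1.084989283630788,-2.40551297162025,1.0014095176544375]),
"top":([436.09145,275.16925,212.5141],[0.34461828,0.01208655,1.44078953],[-2.1085705513337647,2.16057315668184,-0.20862886987024995])}
def ray(n,p):
    (f,cx,cy),o,r=K[n]; d=R.from_rotvec(r).apply([(p[0]-cx)/f,(p[1]-cy)/f,1]); return np.array(o),d/np.linalg.norm(d)
def plane(n,p,z):
    o,d=ray(n,p); return (o+d*(z-o[2])/d[2]).round(4)
def tri(pt,ps):
    A=np.zeros((3,3));b=np.zeros(3);L=[ray("top",pt),ray("scene",ps)]
    for o,d in L:
        M=np.eye(3)-np.outer(d,d);A+=M;b+=M@o
    x=np.linalg.solve(A,b); return x.round(4),[round(1e3*float(np.linalg.norm(np.cross(x-o,d))),1) for o,d in L]
def pix(n,X):
    (f,cx,cy),o,r=K[n]; v=R.from_rotvec(r).inv().apply(np.array(X)-o); return (v[:2]/v[2]*f+[cx,cy]).round(2)
E
python3 - <<'E'
from h import *
T=lambda x,y,ox,oy,sx=0,sy=0:(ox+(x-sx)/5-.4,oy+(y-sy)/5-.4)
kt=lambda x,y:T(x,y,180,185); ct=lambda x,y:T(x,y,282,185,300); ks=lambda x,y:T(x,y,310,215,0,300); cs=lambda x,y:T(x,y,195,160,350,300)
print("bar",tri(kt(123,69),ks(120,405)))
print("bar endA",tri(kt(60,59),ks(172,458)), "B",tri(kt(187,81),ks(68,352)))
print("shaft end",tri(kt(108,292),ks(276,450)))
print("bore",tri(ct(635,105),cs(462,368)),plane("top",ct(635,105),.072),plane("scene",cs(462,368),.072))
# base corners
for c in [(317,104),(348,248),(710,180),(682,37)]: print("corner",plane("top",ct(*c),.012 if c[0]<600 or c[1]>100 else .072))
for c in [(682,37),(570,68),(578,167),(697,140)]: print("blk",plane("top",ct(*c),.072))
print("restedge",plane("top",kt(215,92),.01),plane("top",kt(187,298),.01),plane("top",kt(98,92),.01),plane("top",kt(52,298),.01))
print("fig",tri(ct(458,140),cs(615,420)))
E
```

```text
bar (array([0.6266, 0.2044, 0.1442]), [2.0, 2.0])
bar endA (array([0.6347, 0.2419, 0.1422]), [0.9, 0.9]) B (array([0.6176, 0.1658, 0.1461]), [2.4, 2.4])
shaft end (array([0.5042, 0.234 , 0.02  ]), [4.2, 4.2])
bore (array([ 0.6075, -0.2467,  0.0716]), [2.8, 2.8]) [ 0.6093 -0.2488  0.072 ] [ 0.6066 -0.2435  0.072 ]
corner [ 0.6265 -0.0473  0.012 ]
corner [ 0.5291 -0.0649  0.012 ]
corner [ 0.5689 -0.3074  0.012 ]
corner [ 0.6533 -0.2817  0.072 ]
blk [ 0.6533 -0.2817  0.072 ]
blk [ 0.6345 -0.2082  0.072 ]
blk [ 0.5699 -0.2101  0.072 ]
blk [ 0.5856 -0.2873  0.072 ]
restedge [0.6398 0.161  0.01  ] [0.5021 0.1799 0.01  ] [0.6416 0.239  0.01  ] [0.5042 0.2683 0.01  ]
fig (array([ 0.5861, -0.1317,  0.0824]), [1.8, 1.8])
```

```bash
python3 - <<'E'
from h import *
from rig import telemetry
s=telemetry.state(); M=R.from_rotvec(s["eef_rot"]).as_matrix(); print(M.round(4), np.degrees(np.arctan2(M[1,1],M[0,1])), np.degrees(np.arctan2(M[1,0],M[0,0])))
print("toolshift to bar",M.T@(np.array([.6265,.204,.24])-s["tool_pos"]), M.T@(np.array([.3,0.1,.24])-s["tool_pos"]))
E
```

```text
[[ 8.979e-01  4.401e-01 -6.000e-04]
 [ 4.401e-01 -8.979e-01  1.700e-03]
 [ 2.000e-04 -1.700e-03 -1.000e+00]] -63.88660371060145 26.113374161891148
toolshift to bar [ 0.65225871 -0.5318903   0.00159777] [ 0.31331078 -0.58221475  0.00161021]
```

```bash
python3 -m pendant '[[1,[0.043,-0.035,0],0],[1,[0.087,-0.071,0],0],[1,[0.13,-0.106,0],0],[1,[0.174,-0.142,0],0],[1,[0.217,-0.177,0],0]]'
python3 -m pendant '[[1,[0.043,-0.035,0],0],[1,[0.087,-0.071,0],0],[1,[0.13,-0.106,0],0],[1,[0.174,-0.142,0],0],[1,[0.217,-0.177,0],0]]'
python3 -m pendant '[[1,[0.043,-0.035,0],0],[1,[0.087,-0.071,0],0],[1,[0.13,-0.106,0],0],[1,[0.174,-0.142,0],0],[1,[0.217,-0.177,0],0]]'
python3 -m pendant '[[1,[0,0,0],-0.18],[1,[0,0,0],-0.36],[1,[0,0,0],-0.54],[1,[0,0,0],-0.72],[1,[0,0,0],-0.9]]'
python3 -m pendant '[[1,[0,0,0],-0.18],[1,[0,0,0],-0.36],[1,[0,0,0],-0.54],[1,[0,0,0],-0.72],[1,[0,0,0],-0.9]]'
python3 -m pendant '[[1,[0,0,0],-0.18],[1,[0,0,0],-0.36],[1,[0,0,0],-0.54],[1,[0,0,0],-0.676],[1,[0,0,0],-0.676]]'
python3 - <<'E'
from h import *
from rig import telemetry,read_camera
s=telemetry.state(); M=R.from_rotvec(s["eef_rot"]).as_matrix(); print(s["qpos"],s["tool_pos"],np.degrees(np.arctan2(M[1,1],M[0,1])))
crop=lambda im,x,y,w,h,k:cv2.resize(im[y:y+h,x:x+w],None,fx=k,fy=k,interpolation=cv2.INTER_CUBIC)
t=read_camera("top")["pixels"];c=read_camera("scene")["pixels"]
cv2.imwrite("pics/m1.png",cv2.convertScaleAbs(np.hstack([crop(t,170,170,75,80,5),crop(c,300,190,80,80,5)]),alpha=1.6,beta=15))
E
```

```text
time_s: 0.72
tool_pos: [0.3924, -0.3048, 0.2412]
eef_rot: [-3.06, -0.709, 0.0]
ft_force: [0.9, -0.1, -0.8]
grip_width: 1.0
gripper_force: 0.0
time_s: 1.35
tool_pos: [0.5093, -0.0504, 0.2413]
eef_rot: [-3.06, -0.71, 0.0]
ft_force: [0.5, -0.8, 0.2]
grip_width: 1.0
gripper_force: 0.0
time_s: 1.98
tool_pos: [0.6262, 0.204, 0.241]
eef_rot: [3.06, 0.71, -0.001]
ft_force: [1.4, -0.6, 0.7]
grip_width: 1.0
gripper_force: 0.0
time_s: 2.6
tool_pos: [0.6256, 0.2021, 0.2408]
eef_rot: [-2.441, -1.977, 0.002]
ft_force: [-0.1, 0.2, -0.2]
grip_width: 1.002
gripper_force: 0.0
time_s: 3.22
tool_pos: [0.6256, 0.2021, 0.2408]
eef_rot: [-1.338, -2.842, 0.001]
ft_force: [-0.0, 0.3, -1.1]
grip_width: 1.002
gripper_force: 0.0
time_s: 3.85
tool_pos: [0.6256, 0.2021, 0.2409]
eef_rot: [-0.331, -3.123, 0.0]
ft_force: [-0.0, 0.2, -0.8]
grip_width: 1.0
gripper_force: 0.0
[ 1.92623721e-01  2.98332493e-01  1.43426328e+00  1.88501397e-05
  1.41003137e+00 -1.16712626e+00] [0.62563025 0.20211137 0.24090994] 77.90777252573335
```

View pics/m1.png

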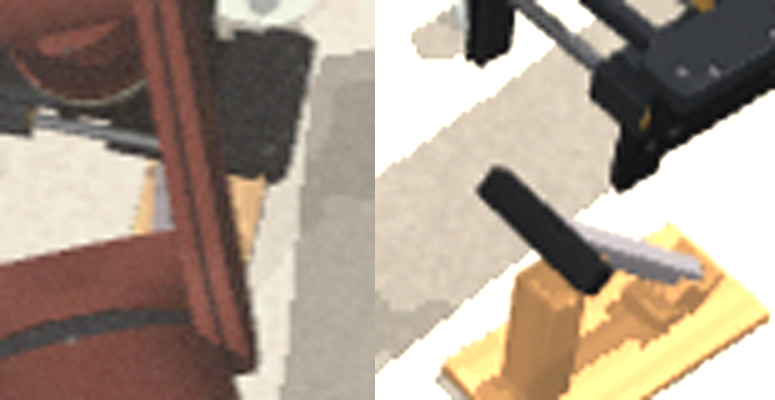

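The scene view shows the open fingers above the crossbar, tips near (322,202) and (351,227), bar from about (323,226) to (344,247). The top view is blocked by the arm. I descend part of the way and check again.

```bash
python3 -m pendant '[[1,[0,0,0.02],0],[1,[0,0,0.04],0],[1,[0,0,0.05],0],[1,[0,0,0.05],0],[1,[0,0,0.05],0]]'
python3 - <<'E'
from h import *
from rig import telemetry,read_camera
s=telemetry.state(); M=R.from_rotvec(s["eef_rot"]).as_matrix(); p=s["tool_pos"]; print(p)
for y in(-.0435,.0435,-.0585,.0585):
  for x in(-.0095,.0095): print(x,y,pix("scene",p+M@[x,y,.019]))
c=read_camera("scene")["pixels"]
cv2.imwrite("pics/m2.png",cv2.convertScaleAbs(cv2.resize(c[195:265,305:375],None,fx=8,fy=8,interpolation=cv2.INTER_CUBIC),alpha=1.6,beta=35))
E
```

```text
time_s: 4.58
tool_pos: [0.6263, 0.2022, 0.192]
eef_rot: [0.329, 3.124, 0.0]
ft_force: [-0.5, 0.1, -0.2]
grip_width: 0.998
gripper_force: 0.0
[0.62627047 0.20222726 0.19202514]
-0.0095 -0.0435 [318.17 217.85]
0.0095 -0.0435 [324.13 214.42]
-0.0095 0.0435 [343.02 240.47]
0.0095 0.0435 [349.09 236.65]
-0.0095 -0.0585 [314.15 214.19]
0.0095 -0.0585 [320.09 210.83]
-0.0095 0.0585 [347.59 244.63]
0.0095 0.0585 [353.67 240.73]
```

View pics/m2.png

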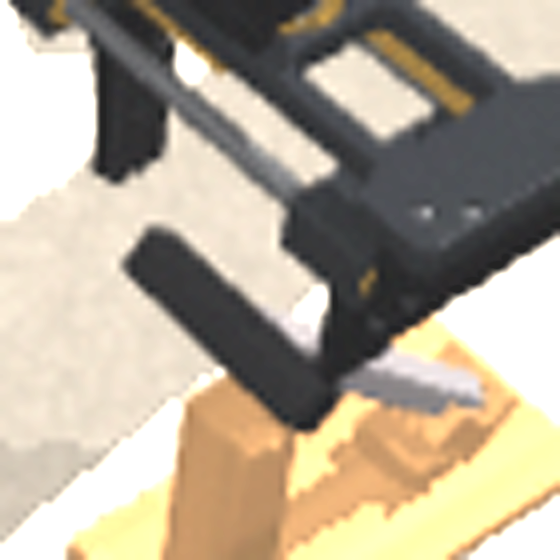

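The fingers sit about 1.8 px right of where calibration puts them: observed inner tips are near (319.8,217.9) and (345.6,240.6), and the bar centre is at (334.4,236.0). I apply that offset.

```bash
python3 - <<'E'
from h import *
pt=(204.2,198.4)
for off in [(0,0),(1.8,.3)]:
  ps=(334.0-off[0],235.6-off[1]); print(tri(pt,ps)); 
  for z in(.14,.145,.15): print(z,plane("scene",ps,z),plane("top",pt,z))
  print("bore",tri((348.6,205.6),(217-off[0],173.2-off[1])),plane("scene",(217-off[0],173.2-off[1]),.072))
# finger/bar directions along bar in image
print(pix("scene",[.626,.204,.145]),pix("scene",[.626,.204+.01,.145]),pix("scene",[.636,.204,.145]))
E
```

```text
(array([0.6264, 0.2048, 0.1444]), [2.5, 2.5])
0.14 [0.6218 0.2051 0.14  ] [0.6286 0.2033 0.14  ]
0.145 [0.6255 0.2072 0.145 ] [0.6275 0.2025 0.145 ]
0.15 [0.6293 0.2093 0.15  ] [0.6264 0.2018 0.15  ]
bore (array([ 0.6075, -0.2467,  0.0716]), [2.8, 2.8]) [ 0.6066 -0.2435  0.072 ]
(array([0.6274, 0.2029, 0.1445]), [0.3, 0.3])
0.14 [0.6239 0.2013 0.14  ] [0.6286 0.2033 0.14  ]
0.145 [0.6276 0.2034 0.145 ] [0.6275 0.2025 0.145 ]
0.15 [0.6314 0.2055 0.15  ] [0.6264 0.2018 0.15  ]
bore (array([ 0.6093, -0.2488,  0.072 ]), [0.0, 0.0]) [ 0.6093 -0.2488  0.072 ]
[332.81 235.04] [336.21 237.17] [330.34 237.45]
```

```bash
python3 -m pendant '[[1,[-0.001,0.0005,0.01],0],[1,[-0.001,0.0005,0.02],0],[1,[-0.001,0.0005,0.03],0],[1,[-0.001,0.0005,0.04],0],[1,[-0.001,0.0005,0.046],0]]' 6
python3 -m pendant '[[-1,[0,0,0],0],[-1,[0,0,0],0],[-1,[0,0,0],0],[-1,[0,0,0],0],[-1,[0,0,0],0]]' 6
```

```text
time_s: 5.25
tool_pos: [0.6265, 0.2023, 0.1443]
eef_rot: [-0.329, -3.123, 0.001]
ft_force: [-0.3, -0.4, -0.1]
grip_width: 1.004
gripper_force: 0.0
time_s: 5.88
tool_pos: [0.6264, 0.2029, 0.1452]
eef_rot: [-0.329, -3.123, -0.001]
ft_force: [-4.3, 4.4, -3.6]
grip_width: 0.921
gripper_force: 6.0
```

```bash
python3 -m pendant '[[-1,[0,0,-0.01],0],[-1,[0,0,-0.03],0],[-1,[0,0,-0.05],0],[-1,[0,0,-0.07],0],[-1,[0,0,-0.09],0]]'
python3 -m pendant '[[-1,[0,0,-0.02],0],[-1,[0,0,-0.05],0],[-1,[0,0,-0.08],0],[-1,[0,0,-0.11],0],[-1,[0,0,-0.13],0]]'
python3 - <<'E'
from h import *
from rig import read_camera
c=read_camera("scene")["pixels"];cv2.imwrite("pics/m3.png",cv2.convertScaleAbs(cv2.resize(c[130:260,270:400],None,fx=4,fy=4,interpolation=cv2.INTER_CUBIC),alpha=1.6,beta=35))
E
```

```text
time_s: 6.5
tool_pos: [0.6275, 0.2023, 0.2379]
eef_rot: [0.329, 3.122, 0.0]
ft_force: [0.2, 1.0, -4.8]
grip_width: 0.921
gripper_force: 6.0
time_s: 7.12
tool_pos: [0.6275, 0.2023, 0.3683]
eef_rot: [0.329, 3.122, 0.001]
ft_force: [0.5, -0.1, -3.9]
grip_width: 0.916
gripper_force: 6.0
```

View pics/m3.png

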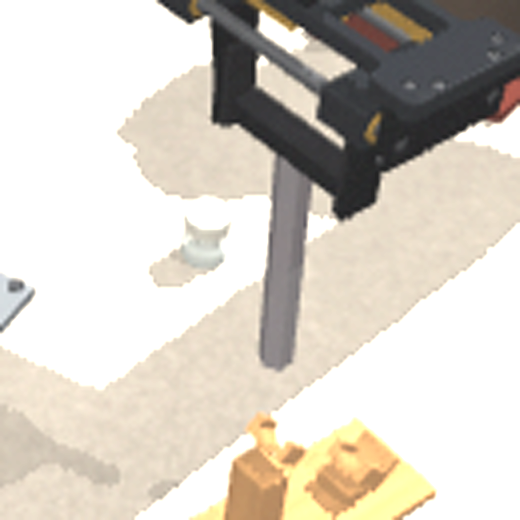

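The key hangs nearly vertical from the pinched crossbar, its end at about px (339.5,221), well clear of the rest. I carry it over to the bore.

```bash
python3 -m pendant '[[-1,[-0.003,-0.015,0],0],[-1,[-0.009,-0.05,0],0],[-1,[-0.016,-0.095,0],0],[-1,[-0.024,-0.14,0],0],[-1,[-0.032,-0.185,0],0]]' 8
python3 -m pendant '[[-1,[-0.008,-0.045,0],0],[-1,[-0.016,-0.09,0],0],[-1,[-0.024,-0.135,0],0],[-1,[-0.032,-0.18,0],0],[-1,[-0.038,-0.22,0],0]]'
python3 -m pendant '[[-1,[-0.004,-0.025,0],0],[-1,[-0.006,-0.037,0],0],[-1,[-0.006,-0.04,0],0],[-1,[-0.006,-0.04,0],0],[-1,[-0.006,-0.04,0],0]]'
python3 -m pendant '[[-1,[0,0,0.025],0],[-1,[0,0,0.05],0],[-1,[0,0,0.07],0],[-1,[0,0,0.08],0],[-1,[0,0,0.08],0]]'
python3 - <<'E'
from h import *
from rig import read_camera,telemetry
p=telemetry.state()["tool_pos"];print(p, pix("scene",p-[0,0,.168]),pix("scene",[.6093,-.2488,.072]),pix("top",p-[0,0,.168]))
c=read_camera("scene")["pixels"];cv2.imwrite("pics/m4.png",cv2.convertScaleAbs(cv2.resize(c[120:210,170:260],None,fx=6,fy=6,interpolation=cv2.INTER_CUBIC),alpha=1.6,beta=25))
E
```

```text
time_s: 7.8
tool_pos: [0.6186, 0.0124, 0.3631]
eef_rot: [-0.329, -3.121, 0.001]
ft_force: [0.5, -0.1, -3.4]
grip_width: 0.92
gripper_force: 8.0
time_s: 8.43
tool_pos: [0.6096, -0.2107, 0.363]
eef_rot: [-0.33, -3.12, -0.001]
ft_force: [-0.3, 0.2, -4.7]
grip_width: 0.919
gripper_force: 8.0
time_s: 9.05
tool_pos: [0.609, -0.2474, 0.3658]
eef_rot: [0.326, 3.124, 0.0]
ft_force: [-0.1, 0.5, -4.3]
grip_width: 0.914
gripper_force: 8.0
time_s: 9.68
tool_pos: [0.6085, -0.2483, 0.2849]
eef_rot: [-0.328, -3.123, -0.001]
ft_force: [-0.3, 0.2, -3.9]
grip_width: 0.92
gripper_force: 8.0
[ 0.60847736 -0.24829932  0.28489159] [213.77 161.58] [215.2  172.89] [351.05 203.06]
```

View pics/m4.png

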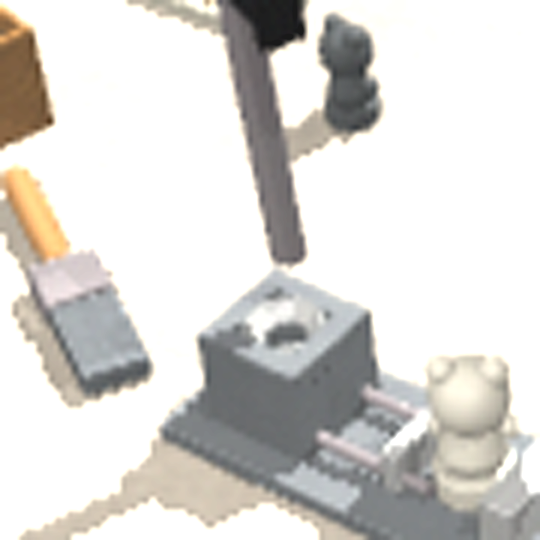

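The key's end is at px (217.4,161.3), about 4–5 mm toward the robot from vertical, and the bore is at (217,173). That is within the countersink's catch. I lower gently, checking force.

```bash
python3 -m pendant '[[-1,[-0.002,0,0.02],0],[-1,[-0.002,0,0.04],0],[-1,[-0.002,0,0.046],0],[-1,[-0.002,0,0.05],0],[-1,[-0.002,0,0.05],0]]' 6
python3 -m pendant '[[-1,[0,0,0.004],0],[-1,[0.001,0,0.008],0],[-1,[0.001,0,0.012],0],[-1,[0.001,0,0.016],0],[-1,[0.001,0,0.016],0]]'
```

```text
time_s: 10.35
tool_pos: [0.6112, -0.2489, 0.2365]
eef_rot: [0.328, 3.123, -0.0]
ft_force: [0.2, 2.8, 1.2]
grip_width: 0.919
gripper_force: 6.0
time_s: 10.98
tool_pos: [0.6092, -0.2487, 0.2185]
eef_rot: [-0.329, -3.123, -0.001]
ft_force: [-0.1, 1.7, -3.5]
grip_width: 0.917
gripper_force: 6.0
```

```bash
python3 -m pendant '[[-1,[0,0,0.006],0],[-1,[0,0,0.012],0],[-1,[0,0,0.017],0],[-1,[0,0,0.021],0],[-1,[0,0,0.021],0]]' 
python3 -m pendant '[[-1,[0,0,0.002],0],[-1,[0,0,0.003],0],[-1,[0,0,0.003],0]]'
```

```text
time_s: 11.6
tool_pos: [0.6096, -0.2488, 0.1983]
eef_rot: [-0.329, -3.124, -0.0]
ft_force: [0.3, 1.2, -2.8]
grip_width: 0.921
gripper_force: 6.0
time_s: 11.98
tool_pos: [0.6104, -0.2492, 0.1971]
eef_rot: [0.329, 3.122, -0.002]
ft_force: [0.9, 1.4, 6.0]
grip_width: 0.919
gripper_force: 6.0
```

```bash
python3 -m pendant '[[1,[0,0,0],0],[1,[0,0,0],0],[1,[0,0,0],0],[1,[0,0,-0.01],0],[1,[0,0,-0.03],0]]' 
python3 -m pendant '[[1,[0,0,-0.02],0],[1,[0,0,-0.03],0],[1,[0,0,-0.03],0],[1,[0,0,-0.03],0]]'
python3 - <<'E'
from h import *
from rig import read_camera,telemetry
p=telemetry.state()["tool_pos"];print(p, pix("scene",[.6093,-.2488,.194])+[1.8,.3])
c=read_camera("scene")["pixels"];t=read_camera("top")["pixels"]
f=lambda a:cv2.resize(a,None,fx=5,fy=5,interpolation=cv2.INTER_CUBIC)
cv2.imwrite("pics/m5.png",cv2.convertScaleAbs(np.hstack([f(c[90:200,170:250]),f(t[160:270,310:390])]),alpha=1.6,beta=35))
E
```

```text
time_s: 12.6
tool_pos: [0.6091, -0.2487, 0.2256]
eef_rot: [-0.329, -3.123, -0.001]
ft_force: [0.3, 0.3, -1.2]
grip_width: 1.0
gripper_force: 0.0
time_s: 13.1
tool_pos: [0.6093, -0.2486, 0.2548]
eef_rot: [-0.329, -3.123, -0.001]
ft_force: [0.4, -0.5, -0.4]
grip_width: 0.995
gripper_force: 0.0
[ 0.60930363 -0.2486476   0.25484258] [212.04 141.11]
```

View pics/m5.png

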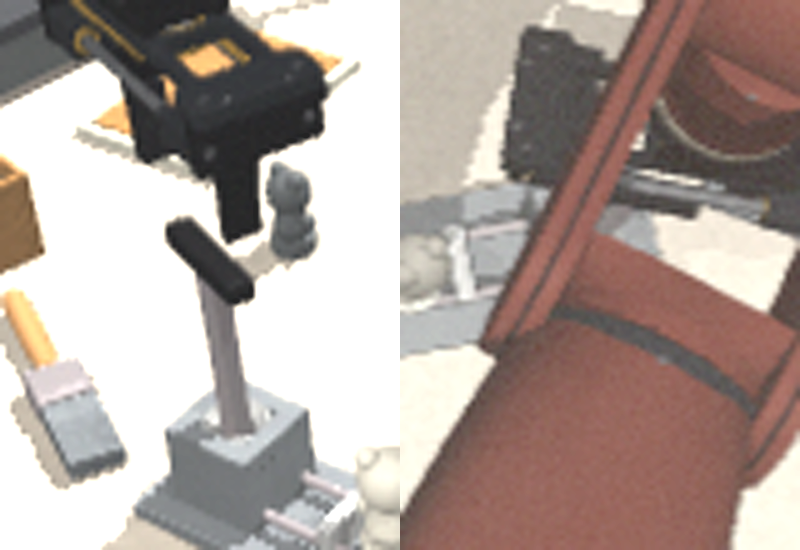

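The key stands almost upright in the bore on its own: bar centre at px (211.4,141.6) against (212.0,141.1) expected for upright. I retake the crossbar by its ends.

```bash
python3 -m pendant '[[1,[0,0,0.02],0],[1,[0,0,0.04],0],[1,[0,0,0.052],0],[1,[0,0,0.06],0],[1,[0,0,0.06],0]]' 8
python3 -m pendant '[[-1,[0,0,0],0],[-1,[0,0,0],0],[-1,[0,0,0],0],[-1,[0,0,0.001],0],[-1,[0,0,0.002],0]]' 8
```

```text
time_s: 13.82
tool_pos: [0.6093, -0.2487, 0.1946]
eef_rot: [-0.329, -3.123, -0.001]
ft_force: [0.7, -0.1, 0.1]
grip_width: 0.998
gripper_force: 0.0
time_s: 14.45
tool_pos: [0.6106, -0.2491, 0.1953]
eef_rot: [0.329, 3.122, -0.001]
ft_force: [-0.5, 0.9, 7.5]
grip_width: 0.92
gripper_force: 8.1
```

```bash
python3 -m pendant '[[-1,[0,0,0],0.04],[-1,[0,0,0],0.08],[-1,[0,0,0],0.12],[-1,[0,0,0],0.16]]';python3 -m pendant '[[-1,[0,0,0],0.04],[-1,[0,0,0],0.08],[-1,[0,0,0],0.12],[-1,[0,0,0],0.16]]'; python3 -c "
from rig import telemetry;print(telemetry.state()['wrist_torque'])"
```

```text
time_s: 14.95
tool_pos: [0.609, -0.2487, 0.1924]
eef_rot: [-0.579, -3.086, -0.0]
ft_force: [-0.2, -0.2, -4.0]
grip_width: 0.921
gripper_force: 7.9
time_s: 15.45
tool_pos: [0.6087, -0.2487, 0.1919]
eef_rot: [-0.824, -3.029, -0.0]
ft_force: [0.2, -0.4, -3.8]
grip_width: 0.922
gripper_force: 7.9
[-0.13064931 -0.05311679 -0.00702352]
```

```bash
python3 -m pendant '[[-1,[0,0,0.002],0],[-1,[0,0,0.004],0],[-1,[0,0,0.004],0]]';  python3 -c "
from rig import telemetry;print(telemetry.state()['wrist_torque'])"
```

```text
time_s: 15.82
tool_pos: [0.6093, -0.2489, 0.189]
eef_rot: [-0.822, -3.031, 0.0]
ft_force: [-0.5, -1.3, -4.1]
grip_width: 0.924
gripper_force: 7.9
[-0.17586779  0.03987532 -0.00556833]
```

```bash
python3 -m pendant '[[-1,[0,0,0.002],0],[-1,[0,0,0.004],0],[-1,[0,0,0.006],0],[-1,[0,0,0.006],0]]';  python3 -m pendant '[[-1,[0,0,0.001],0],[-1,[0,0,0.002],0],[-1,[0,0,0.003],0],[-1,[0,0,0.003],0]]'; python3 -c "
from rig import telemetry;print(telemetry.state()['wrist_torque'])"
```

```text
time_s: 16.32
tool_pos: [0.6118, -0.2494, 0.1876]
eef_rot: [0.82, 3.026, -0.001]
ft_force: [0.0, 0.9, 10.9]
grip_width: 0.921
gripper_force: 8.0
time_s: 16.82
tool_pos: [0.6122, -0.2496, 0.1851]
eef_rot: [0.82, 3.025, -0.001]
ft_force: [0.0, 0.6, 11.6]
grip_width: 0.917
gripper_force: 8.0
[ 0.27330139 -0.11746066 -0.00175213]
```

```bash
python3 -m pendant '[[-1,[0,0,-0.003],0],[-1,[0,0,-0.003],0.06],[-1,[0,0,-0.003],0.12],[-1,[0,0,-0.003],0.12]]';  python3 - <<'E'
from h import *
from rig import read_camera,telemetry
s=telemetry.state();print(s['wrist_torque'],s["qpos"][5])
for z in (.194,.182): print(pix("scene",[.6093,-.2488,z])+[1.8,.3])
c=read_camera("scene")["pixels"]
cv2.imwrite("pics/m6.png",cv2.convertScaleAbs(cv2.resize(c[110:200,170:250],None,fx=6,fy=6,interpolation=cv2.INTER_CUBIC),alpha=2.2,beta=35))
E
```

```text
time_s: 17.32
tool_pos: [0.6106, -0.2492, 0.1853]
eef_rot: [1.002, 2.974, -0.0]
ft_force: [0.6, 0.7, 6.1]
grip_width: 0.922
gripper_force: 8.0
[ 0.09821951 -0.1711005   0.00670086] -1.4283770866662766
[212.04 141.11]
[212.56 144.49]
```

View pics/m6.png

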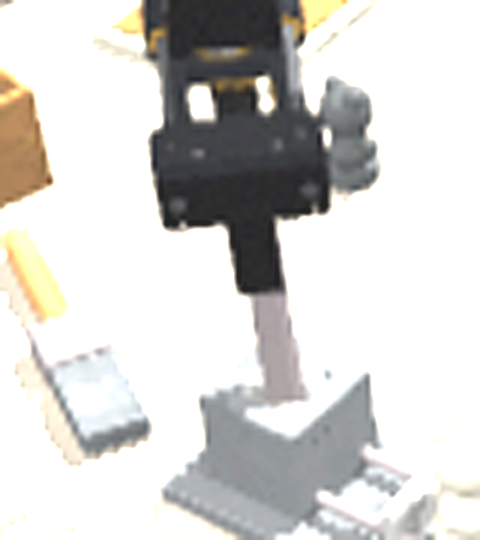

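The bar is hidden behind the finger at px (213,155), so its height can't be read here. The torque shows no engagement yet. I loosen the fingers to a close cage so the key can drop by its own weight while I turn it.

```bash
python3 -m pendant '[[0.88,[0,0,0],0],[0.88,[0,0,0],0],[0.88,[0,0,0],0.06],[0.88,[0,0,0],0.12],[0.88,[0,0,0],0.18]]'; T='from rig import telemetry;s=telemetry.state();print("TZ",s["wrist_torque"],s["qpos"][5])'; python3 -c "$T"
python3 -m pendant '[[0.88,[0,0,0],0.06],[0.88,[0,0,0],0.12],[0.88,[0,0,0],0.18]]'|grep ft;python3 -c "$T"
python3 -m pendant '[[0.88,[0,0,0],0.06],[0.88,[0,0,0],0.12],[0.88,[0,0,0],0.18]]'|grep ft;python3 -c "$T"
python3 -m pendant '[[0.88,[0,0,0],0.06],[0.88,[0,0,0],0.12],[0.88,[0,0,0],0.18]]'|grep ft;python3 -c "$T"
```

```text
time_s: 18.0
tool_pos: [0.6093, -0.2486, 0.1828]
eef_rot: [-1.268, -2.873, -0.0]
ft_force: [-0.4, 0.2, -0.2]
grip_width: 0.937
gripper_force: 0.3
TZ [ 0.0799817  -0.14272394  0.05801613] -1.2465337296474184
ft_force: [0.8, 0.5, -0.4]
TZ [ 0.04062069 -0.17232314 -0.04472949] -1.0665085118721056
ft_force: [-0.5, 0.1, -0.4]
TZ [-0.01415977 -0.09654302 -0.01546178] -0.8864869359973585
ft_force: [0.0, 0.5, -0.1]
TZ [-0.05598876 -0.04971683  0.01675596] -0.7064912345968221
```

```bash
python3 -m pendant '[[1,[0,0,0],0],[1,[0,0,0],0],[1,[0,0,-0.03],0],[1,[0,0,-0.06],0],[1,[0,0,-0.07],0]]'
cat > bar.py <<'E'
from h import *
from rig import read_camera
def blob(im):
    w=im[125:165,190:235]; m=(w.max(2)<45).astype(np.uint8)
    n,l,st,ce=cv2.connectedComponentsWithStats(m)
    for i in range(1,n):
        if st[i,4]>40:
            c=max(cv2.findContours((l==i).astype(np.uint8),0,1)[0],key=cv2.contourArea); print(ce[i]+[190,125],st[i],cv2.minAreaRect(c))
c=read_camera("scene")["pixels"]; cv2.imwrite("pics/b.png",c); blob(c)
for z in (.194,.182): print(pix("scene",[.6093,-.2488,z])+[1.8,.3])
E
python3 bar.py
```

```text
time_s: 19.75
tool_pos: [0.6106, -0.2494, 0.256]
eef_rot: [1.984, 2.431, 0.001]
ft_force: [0.7, 0.4, -1.3]
grip_width: 1.0
gripper_force: 0.0
[196.46 130.83] [  1   0  11  14 100] ((6.269231796264648, 6.346153736114502), (14.512594223022461, 7.844645023345947), 78.69007110595703)
[227.98765432 134.30864198] [34  2  9 15 81] ((38.0, 9.0), (14.129528045654297, 7.1642680168151855), 84.2894058227539)
[212.49137931 145.22413793] [ 19  11   8  20 116] ((22.592313766479492, 20.238460540771484), (19.225383758544922, 6.077701568603516), 82.87498474121094)
[212.04 141.11]
[212.56 144.49]
```

```bash
python3 - <<'E'
from h import *
c=cv2.imread("pics/b.png")
P=np.array([.6093,-.2488,.182]);o=pix("scene",P)
for th in range(0,180,10):
    d=np.array([np.cos(np.radians(th)),np.sin(np.radians(th)),0])*.04; v=pix("scene",P+d)-pix("scene",P-d)
    print(th,round(float(np.degrees(np.arctan2(v[1],v[0]))%180),1),round(float(np.hypot(*v)),1),end=' | ')
for s in(-1,1): print("finger",pix("scene",np.array([.6106,-.2494,.237])+s*.05*np.array([np.cos(.2025),np.sin(.2025),0]))+[1.8,.3])
w=c[115:175,185:240]
cv2.imwrite("pics/m7.png",cv2.convertScaleAbs(cv2.resize(c[110:200,170:270],None,fx=6,fy=6,interpolation=cv2.INTER_CUBIC),alpha=1.6,beta=25))
E
```

```text
0 149.2 24.3 | 10 140.8 22.4 | 20 130.8 20.4 | 30 118.7 18.5 | 40 104.2 17.1 | 50 87.8 16.4 | 60 70.9 16.6 | 70 55.3 17.7 | 80 42.0 19.4 | 90 31.0 21.4 | 100 21.8 23.3 | 110 14.0 25.1 | 120 7.2 26.5 | 130 0.9 27.4 | 140 175.0 27.8 | 150 169.1 27.7 | 160 163.0 27.0 | 170 156.5 25.9 | finger [220.23 120.11]
finger [198.37 137.83]
```

View pics/m7.png

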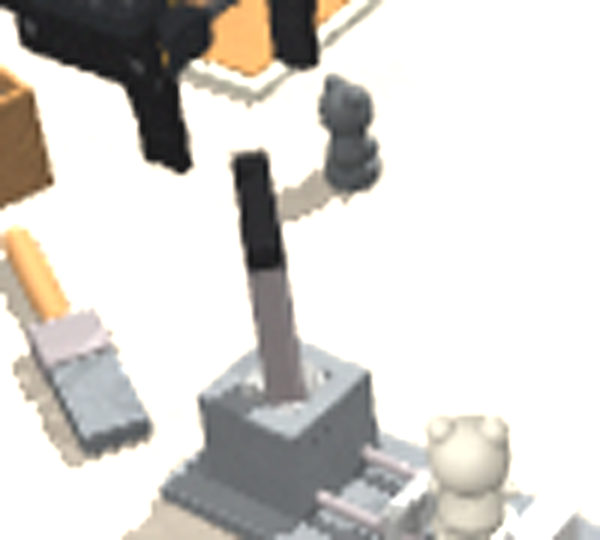

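The view shows the fingers clear of the key. The bar is at (213,145) px, which puts its centre at z ≈ 0.182, so the key has dropped into the socket. Its direction is about 53°, so it was not turned by the loose cage. I turn back to line up and grip it properly.

```bash
python3 -m pendant '[[1,[0,0,0],-0.18],[1,[0,0,0],-0.36],[1,[0,0,0],-0.54],[1,[0,0,0],-0.72],[1,[0,0,0],-0.72]]'
python3 -m pendant '[[1,[0,0,0.02],0],[1,[0,0,0.04],0],[1,[0,0,0.06],0],[1,[0,0,0.07],0],[1,[0,0,0.07],0]]' 15
python3 -m pendant '[[-1,[0,0,0],0],[-1,[0,0,0],0],[-1,[0,0,0],0],[-1,[0,0,0],0],[-1,[0,0,0],0]]' 15
T='from rig import telemetry;s=telemetry.state();print("TZ",s["wrist_torque"],s["qpos"][5])'; python3 -c "$T"
python3 -m pendant '[[-1,[0,0,0],0.06],[-1,[0,0,0],0.12],[-1,[0,0,0],0.18],[-1,[0,0,0],0.24]]' ;python3 -c "$T"
```

```text
time_s: 20.42
tool_pos: [0.6091, -0.2485, 0.2519]
eef_rot: [-1.004, -2.974, -0.001]
ft_force: [0.2, -0.2, 0.1]
grip_width: 1.001
gripper_force: 0.0
time_s: 21.05
tool_pos: [0.609, -0.2485, 0.182]
eef_rot: [-1.002, -2.975, -0.001]
ft_force: [-0.5, -0.7, -0.6]
grip_width: 1.002
gripper_force: 0.0
time_s: 21.68
tool_pos: [0.6102, -0.249, 0.1845]
eef_rot: [1.002, 2.976, -0.0]
ft_force: [0.9, 0.6, 4.5]
grip_width: 0.92
gripper_force: 15.0
TZ [ 0.20874259 -0.28695159 -0.01477328] -1.4282112761964854
time_s: 22.18
tool_pos: [0.6098, -0.2494, 0.1845]
eef_rot: [1.354, 2.834, -0.001]
ft_force: [-1.5, -0.6, 5.8]
grip_width: 0.915
gripper_force: 14.9
TZ [-0.09653783  0.21274951  0.03597999] -1.186334555540092
```

```bash
T='from rig import telemetry;s=telemetry.state();print("TZ",s["wrist_torque"],s["qpos"][5],s["tool_pos"][2],s["ft_force"])'
python3 -m pendant '[[-1,[0,0,0],0.06],[-1,[0,0,0],0.12],[-1,[0,0,0],0.18],[-1,[0,0,0],0.24]]' >/dev/null;python3 -c "$T"
python3 -m pendant '[[-1,[0,0,0],0.06],[-1,[0,0,0],0.12],[-1,[0,0,0],0.18],[-1,[0,0,0],0.24]]' >/dev/null;python3 -c "$T"
python3 - <<'E'
from h import *
from rig import read_camera
a=cv2.imread("pics/scene0.png");c=read_camera("scene")["pixels"];cv2.imwrite("pics/c.png",c)
# jaw motion: sliding jaw patch in scene view, shift by phase/template match
for b in (cv2.imread("pics/b.png"),c):
    r=cv2.matchTemplate(cv2.resize(b[170:215,225:270],None,fx=4,fy=4,interpolation=2),cv2.resize(a[188:206,232:241],None,fx=4,fy=4,interpolation=2),5)
    _,v,_,l=cv2.minMaxLoc(r); print(v,l[0]/4+225-232,l[1]/4+170-188)
d=pix("scene",[.598,-.18,.03]);u=np.array([-.163,.987,0])*.006; print(d,pix("scene",np.array([.598,-.18,.03])+u)-d)
E
```

```text
TZ [-0.17600176  0.81087851  0.17579922] -0.946399012687648 0.18450305997457497 [-2.04650783 -1.61917032  6.44055315]
TZ [-0.06120017  1.48918034  0.13103586] -0.7064324091781636 0.18447424273814828 [-5.10897392  0.01541149  8.5904258 ]
0.7111006379127502 0.25 -0.5
0.6275352239608765 1.0 0.25
[234.32 190.92] [1.55 0.71]
```

```bash
T='from rig import telemetry;s=telemetry.state();print("TZ",s["wrist_torque"],s["qpos"][5],s["tool_pos"],s["ft_force"],s["grip_width"])'
python3 -m pendant '[[1,[0,0,0],0],[1,[0,0,0],0],[1,[0,0,-0.002],0]]' >/dev/null;python3 -c "$T"
python3 -m pendant '[[-1,[0,0,0],0],[-1,[0,0,0],0],[-1,[0,0,0],0],[-1,[0,0,0],0]]' 15 >/dev/null;python3 -c "$T"
python3 -m pendant '[[-1,[0,0,0],0.06],[-1,[0,0,0],0.12],[-1,[0,0,0],0.18],[-1,[0,0,0],0.24]]' >/dev/null;python3 -c "$T"
```

```text
TZ [ 0.0653798  -0.10318077  0.00967925] -0.7083321111862865 [ 0.6093693  -0.24862243  0.1848925 ] [0.94059262 0.18286151 0.34494357] 0.9930181486734245
TZ [-0.0007926  -0.14691043  0.02737005] -0.708201232371448 [ 0.60968648 -0.24884373  0.18556205] [ 0.79302599 -0.74330644 -0.07420846] 0.9179351340209544
TZ [0.03720675 0.38390865 0.10650258] -0.46636075849061237 [ 0.6091796  -0.24881686  0.18554457] [-1.91845083  0.30701167  1.690017  ] 0.9193963986083287
```

```bash
T='from rig import telemetry;s=telemetry.state();print("TZ",s["wrist_torque"],s["qpos"][5],s["tool_pos"],s["ft_force"])'
for i in 1; do python3 -m pendant '[[-1,[0,0,0],0.05],[-1,[0,0,0],0.1],[-1,[0,0,0],0.15]]' >/dev/null;python3 -c "$T"; done
python3 -m pendant '[[-1,[0,0,0],0.05],[-1,[0,0,0],0.1],[-1,[0,0,0],0.1]]' >/dev/null;python3 -c "$T"
python3 -m pendant '[[-1,[0,0,0],0.05],[-1,[0,0,0],0.1],[-1,[0,0,0],0.1]]' >/dev/null;python3 -c "$T"
```

```text
TZ [0.16826609 0.72576942 0.08522882] -0.3167053271181055 [ 0.60885859 -0.24868854  0.18554942] [-2.05441439  1.33363405  2.27443092]
TZ [0.41943245 1.15706381 0.02827793] -0.21866260888501318 [ 0.6087749  -0.24856187  0.18553047] [-4.1512535   2.38477184  3.11570008]
TZ [0.67765962 1.48390664 0.07926468] -0.11946880080863946 [ 0.60867978 -0.24835183  0.18549155] [-5.0292431   1.8840232   4.92975238]
```

```bash
T='from rig import telemetry;s=telemetry.state();print("TZ",s["wrist_torque"],s["qpos"][5],s["tool_pos"],s["ft_force"])'
python3 -m pendant '[[1,[0,0,0],0],[1,[0,0,0],0],[-1,[0,0,0],0],[-1,[0,0,0],0],[-1,[0,0,0],0]]' 15 >/dev/null;python3 -c "$T"
python3 -m pendant '[[-1,[0,0,0],0.05],[-1,[0,0,0],0.1],[-1,[0,0,0],0.1]]' >/dev/null;python3 -c "$T"
python3 -m pendant '[[-1,[0,0,0],0.05],[-1,[0,0,0],0.1],[-1,[0,0,0],0.1]]' >/dev/null;python3 -c "$T"
python3 - <<'E'
from h import *
from rig import read_camera
a=cv2.imread("pics/scene0.png");c=read_camera("scene")["pixels"];cv2.imwrite("pics/d.png",c)
for b in (cv2.imread("pics/b.png"),cv2.imread("pics/c.png"),c):
  for (x0,x1,y0,y1) in((232,241,188,206),(240,262,180,205)):
    r=cv2.matchTemplate(cv2.resize(b[170:215,225:270],None,fx=4,fy=4,interpolation=2),cv2.resize(a[y0:y1,x0:x1],None,fx=4,fy=4,interpolation=2),5)
    _,v,_,l=cv2.minMaxLoc(r); print(round(v,2),l[0]/4+225-x0,l[1]/4+170-y0,end=' | ')
  print()
E
```

```text
TZ [-0.07177205 -0.06497502  0.00395916] -0.11828788340332087 [ 0.60975616 -0.24888873  0.18551811] [-0.386416   -0.12827663 -0.12998825]
TZ [-0.02579953  0.06590422  0.03315159] -0.018730607969083924 [ 0.6095353  -0.24878702  0.18545174] [-0.54574706 -0.10305113  0.14695722]
TZ [0.19391355 0.23179407 0.01459367] 0.08043093421982742 [ 0.60945323 -0.248691    0.1854872 ] [-0.67244395 -0.09830132  1.85893953]
0.71 0.25 -0.5 | 0.81 0.0 0.0 | 
0.63 1.0 0.25 | 0.75 0.0 0.0 | 
0.56 2.25 0.75 | 0.74 1.0 0.5 |
```

```bash
T='from rig import telemetry;s=telemetry.state();print("TZ",s["wrist_torque"],s["qpos"][5],s["tool_pos"],s["ft_force"])'
python3 -m pendant '[[-1,[0,0,0],0.05],[-1,[0,0,0],0.1],[-1,[0,0,0],0.1]]' >/dev/null;python3 -c "$T"
python3 -m pendant '[[-1,[0,0,0],0.05],[-1,[0,0,0],0.1],[-1,[0,0,0],0.1]]' >/dev/null;python3 -c "$T"
```

```text
TZ [0.39758972 0.47953074 0.19888884] 0.1800397951785253 [ 0.60941159 -0.24857273  0.18550594] [-1.78310235  0.75507732  1.30246538]
TZ [0.69928311 0.62112146 0.27588869] 0.2797372748529164 [ 0.60938499 -0.24845001  0.18549443] [-2.51095852  1.91362879  2.60948063]
```

```bash
T='from rig import telemetry;s=telemetry.state();print("TZ",s["wrist_torque"],s["qpos"][5],s["tool_pos"],s["ft_force"])'
python3 -m pendant '[[1,[0,0,0],0],[1,[0,0,0],0],[-1,[0,0,0],0],[-1,[0,0,0],0],[-1,[0,0,0],0]]' 20 >/dev/null;python3 -c "$T"
python3 -m pendant '[[-1,[0,0,0],0.04],[-1,[0,0,0],0.08],[-1,[0,0,0],0.08]]' >/dev/null;python3 -c "$T"
python3 -m pendant '[[-1,[0,0,0],0.04],[-1,[0,0,0],0.08],[-1,[0,0,0],0.08]]' >/dev/null;python3 -c "$T"
python3 -m pendant '[[-1,[0,0,0],0.04],[-1,[0,0,0],0.08],[-1,[0,0,0],0.08]]' >/dev/null;python3 -c "$T"
```

```text
TZ [0.09015805 0.10834648 0.06398836] 0.2816922303159046 [ 0.60961275 -0.24882517  0.18562194] [-1.52389822  0.22456634  0.76028455]
TZ [0.23705283 0.22838265 0.33904942] 0.3611079171779104 [ 0.60962165 -0.24873192  0.18566188] [-1.40791217  0.44365838  2.12572519]
TZ [0.39994075 0.31817416 0.25471991] 0.44072468207746845 [ 0.60958319 -0.24864072  0.18563435] [-1.36439967  1.23907716  1.96581401]
TZ [0.54590822 0.40323955 0.09269866] 0.5206514649805987 [ 0.60958929 -0.24856312  0.18562981] [-2.31910387  2.51575039  2.25221663]
```

```bash
python3 -m pendant '[[1,[0,0,0],0],[1,[0,0,0],0],[1,[0,0,-0.03],0],[1,[0,0,-0.06],0],[1,[0,0,-0.07],0]]' >/dev/null
python3 bar.py; python3 - <<'E'
from h import *
P=np.array([.6093,-.2488,.182])
for th in (100,110,120,128,135,145):
    d=np.array([np.cos(np.radians(th)),np.sin(np.radians(th)),0])*.04; v=pix("scene",P+d)-pix("scene",P-d); print(th,np.degrees(np.arctan2(v[1],v[0]))%180)
b=cv2.imread("pics/b.png");a=cv2.imread("pics/scene0.png")
for (x0,x1,y0,y1) in((232,241,188,206),(240,262,180,205)):
    r=cv2.matchTemplate(cv2.resize(b[170:215,225:270],None,fx=4,fy=4,interpolation=2),cv2.resize(a[y0:y1,x0:x1],None,fx=4,fy=4,interpolation=2),5)
    _,v,_,l=cv2.minMaxLoc(r); print(round(v,2),l[0]/4+225-x0,l[1]/4+170-y0,end=' | ')
E
```

```text
[227.16037736 132.60377358] [ 32   0  11  17 106] ((37.44594192504883, 7.675675868988037), (16.933095932006836, 8.219949722290039), 80.53767395019531)
[212.06521739 144.9076087 ] [  8  17  28  10 184] ((21.5, 21.5), (9.0, 27.0), 90.0)
[212.04 141.11]
[212.56 144.49]
100 21.815090426758772
110 14.025165397779734
120 7.17867662776976
128 2.1428629459557333
135 177.91104752414273
145 172.03283462549965
0.57 2.25 0.75 | 0.8 1.0 0.5 |
```

```bash
cat > ang.py <<'E'
from h import *
def ang(im,full=None):
    w=im[138:160,195:232]; g=cv2.resize(w.max(2),None,fx=6,fy=6,interpolation=cv2.INTER_CUBIC); m=(g<70).astype(np.uint8)
    n,l,st,ce=cv2.connectedComponentsWithStats(m); i=max(range(1,n),key=lambda i:st[i,4])
    ys,xs=np.where(l==i); C=np.cov(xs,ys); e,v=np.linalg.eigh(C); a=np.degrees(np.arctan2(v[1,1],v[0,1]))%180
    P=np.array([.6093,-.2488,.190]); best=min(np.arange(0,180,.5),key=lambda th:abs((np.degrees(np.arctan2(*(pix("scene",P+(d:=np.array([np.cos(np.radians(th)),np.sin(np.radians(th)),0])*.04))-pix("scene",P-d))[::-1]))-a+90)%180-90))
    print("img",a.round(1),"theta",best,"area",len(xs)/36,"c",xs.mean()/6+195,ys.mean()/6+138)
if __name__=="__main__":
    ang(cv2.imread("pics/b.png"))
    # jaw gap profile: brightness along clamp y axis at jaw mid height, between views
    for f in("scene0","c","d","b"):
        im=cv2.cvtColor(cv2.imread(f"pics/{f}.png"),6); 
        L=[np.array([.5975,-.2488,.045])]
        p=[pix("scene",np.array([.6093-.163*t-.02,-.2488+.987*t,.050]))+[1.8,.3] for t in np.arange(.03,.16,.003)]
        p=np.array(p,np.float32); print(f,cv2.remap(im,p[:,0].copy(),p[:,1].copy(),1).ravel().tolist())
E
python3 ang.py
```

```text
img 170.2 theta 148.0 area 282.22222222222223 c 213.99668635170605 146.6302657480315
scene0 [41, 41, 57, 100, 169, 167, 170, 171, 171, 176, 170, 161, 157, 161, 121, 113, 118, 127, 135, 136, 136, 135, 134, 130, 123, 115, 107, 99, 92, 81, 93, 119, 119, 111, 157, 171, 160, 153, 130, 121, 121, 119, 124, 122]
c [56, 56, 71, 111, 177, 175, 177, 179, 179, 184, 178, 168, 165, 169, 126, 118, 124, 134, 142, 144, 143, 142, 140, 136, 129, 121, 112, 104, 97, 86, 123, 179, 190, 170, 175, 179, 167, 165, 176, 174, 175, 176, 175, 174]
d [57, 55, 70, 111, 177, 174, 178, 179, 178, 183, 178, 168, 165, 173, 168, 139, 117, 117, 127, 141, 143, 143, 142, 140, 136, 130, 122, 114, 106, 99, 90, 118, 187, 194, 169, 171, 167, 165, 176, 174, 175, 175, 175, 173]
b [56, 55, 70, 110, 176, 172, 176, 177, 177, 182, 176, 166, 163, 171, 166, 137, 115, 116, 124, 139, 141, 141, 140, 139, 136, 129, 121, 113, 105, 97, 88, 97, 140, 190, 169, 170, 166, 164, 175, 172, 173, 174, 173, 172]
```

```bash
sed -i 's/g<70/g<50/' ang.py; python3 ang.py | head -1; python3 - <<'E'
from h import *
# fine shift of jaw & figure between images d and b, and c and d
g=lambda f:cv2.cvtColor(cv2.imread(f"pics/{f}.png"),6).astype(np.float32)
for f1,f2 in(("scene0","c"),("c","d"),("d","b")):
  for nm,(x,y,w,h) in dict(head=(240,178,18,14),foot=(240,192,22,16),jaw=(228,186,14,20)).items():
    A=g(f1)[y:y+h,x:x+w];B=g(f2)[y:y+h,x:x+w];W=np.eye(2,3,dtype=np.float32)
    try: cc,W=cv2.findTransformECC(A,B,W,cv2.MOTION_TRANSLATION,(3,200,1e-5)); print(f1,f2,nm,W[:,2].round(2),round(cc,3))
    except Exception as e: print(nm,"fail")
E
```

```text
img 2.2 theta 128.0 area 184.58333333333334 c 212.095736142463 145.32488086280412
scene0 c head [-0.19 -0.74] 0.932
scene0 c foot [0.87 0.51] 0.764
scene0 c jaw [ 0.45 -0.29] 0.647
c d head [0.83 0.55] 0.981
c d foot [0.28 0.36] 0.931
c d jaw [0.91 0.38] 0.916
d b head [0.3  0.36] 0.868
d b foot [ 0.27 -0.22] 0.867
d b jaw [0.01 0.02] 0.999
```

```bash
T='from rig import telemetry;s=telemetry.state();print("TZ",s["wrist_torque"],s["qpos"][5],s["tool_pos"],s["ft_force"])'
python3 -m pendant '[[1,[0,0,0.03],0],[1,[0,0,0.06],0],[1,[0,0,0.07],0],[1,[0,0,0.07],0]]' 30 >/dev/null
python3 -m pendant '[[-1,[0,0,0],0],[-1,[0,0,0],0],[-1,[0,0,0],0],[-1,[0,0,0],0]]' 30 >/dev/null;python3 -c "$T"
python3 -m pendant '[[-1,[0,0,0],0.04],[-1,[0,0,0],0.04]]' >/dev/null;python3 -c "$T"
python3 -m pendant '[[-1,[0,0,0],0.04],[-1,[0,0,0],0.04]]' >/dev/null;python3 -c "$T"
python3 -m pendant '[[-1,[0,0,0],0.04],[-1,[0,0,0],0.04]]' >/dev/null;python3 -c "$T"
python3 -m pendant '[[-1,[0,0,0],0.04],[-1,[0,0,0],0.04]]';python3 -c "$T"
python3 - <<'E'
from h import *
from rig import read_camera
cv2.imwrite("pics/e.png",read_camera("scene")["pixels"])
g=lambda f:cv2.cvtColor(cv2.imread(f"pics/{f}.png"),6).astype(np.float32)
for nm,(x,y,w,h) in dict(head=(240,178,18,14),foot=(240,192,22,16),jaw=(228,186,14,20)).items():
    W=np.eye(2,3,dtype=np.float32);cc,W=cv2.findTransformECC(g("b")[y:y+h,x:x+w],g("e")[y:y+h,x:x+w],W,0,(3,200,1e-5));print(nm,W[:,2],cc)
E
```

```text
TZ [0.29788915 0.18074589 0.11446733] 0.5217875686565491 [ 0.61014197 -0.24895971  0.18677546] [-0.91168255  2.0119154   4.10026612]
TZ [0.31498247 0.18597057 0.02915083] 0.5616180439063305 [ 0.61018444 -0.24888712  0.18676826] [-0.58218446  2.80440459  5.43968711]
TZ [0.35401345 0.19357867 0.05015374] 0.6015594923067501 [ 0.61014009 -0.24883507  0.18674064] [-0.72804669  2.53217169  4.95882864]
TZ [0.34645804 0.25189104 0.02281357] 0.6415812666180051 [ 0.61008201 -0.24886095  0.18676028] [-1.7152946   1.69144939  5.84536808]
time_s: 32.33
tool_pos: [0.6101, -0.2488, 0.1867]
eef_rot: [3.084, 0.596, 0.002]
ft_force: [-1.9, 2.3, 6.7]
grip_width: 0.921
gripper_force: 30.0
TZ [0.36567323 0.27891392 0.07464332] 0.6816076207363978 [ 0.61006071 -0.2488152   0.18674568] [-1.92251466  2.32850673  6.71052497]
head [-0.1883533  -0.02858402] 0.9521131750628301
foot [-0.70344174  0.649566  ] 0.896037671835236
jaw [-0.01545241 -0.03070568] 0.9998378469067045
```

```bash
python3 - <<'E'
from h import *
from rig import read_camera
cv2.imwrite("pics/te.png",read_camera("top")["pixels"])
yv=np.array([-.163,.987,0]);xv=np.array([.987,.163,0]);O=np.array([.6093,-.2488,0])+.065*yv
for off in(-.02,-.015,.02):
  for f in("top0","te"):
    im=cv2.cvtColor(cv2.imread(f"pics/{f}.png"),6)
    t=np.arange(-.03,.105,.003);p=np.array([pix("top",O+t_*yv+off*xv+[0,0,.045]) for t_ in t],np.float32)
    print(off,f,cv2.remap(im,p[:,0].copy(),p[:,1].copy(),1).ravel().tolist())
print((t*1000).round().astype(int).tolist())
for off in(.015,.02):
  for f in("scene0","c","d","e"):
    im=cv2.cvtColor(cv2.imread(f"pics/{f}.png"),6)
    p=np.array([pix("scene",O+t_*yv+off*xv+[0,0,.05])+[1.8,.3] for t_ in t],np.float32)
    print(off,f,cv2.remap(im,p[:,0].copy(),p[:,1].copy(),1).ravel().tolist())
E
```

```text
-0.02 top0 [43, 53, 61, 63, 66, 68, 70, 70, 66, 65, 65, 65, 68, 64, 58, 68, 81, 83, 79, 60, 56, 60, 62, 69, 72, 73, 73, 72, 73, 75, 82, 88, 79, 67, 59, 57, 70, 84, 87, 88, 88, 86, 87, 73, 60]
-0.02 te [59, 45, 42, 51, 58, 59, 58, 50, 38, 35, 53, 82, 91, 88, 87, 87, 89, 91, 100, 120, 128, 130, 103, 87, 102, 111, 115, 117, 119, 120, 116, 132, 139, 140, 118, 89, 100, 126, 134, 135, 137, 135, 133, 110, 89]
-0.015 top0 [40, 43, 57, 59, 59, 60, 59, 59, 61, 59, 56, 55, 55, 57, 57, 69, 78, 80, 72, 59, 53, 56, 59, 67, 69, 68, 70, 70, 69, 68, 72, 80, 86, 84, 84, 66, 68, 78, 86, 88, 88, 88, 86, 81, 66]
-0.015 te [43, 42, 53, 56, 60, 56, 45, 35, 40, 51, 63, 67, 64, 62, 62, 63, 60, 59, 91, 119, 127, 119, 87, 69, 88, 85, 76, 79, 79, 77, 76, 88, 118, 132, 117, 112, 106, 119, 132, 135, 135, 134, 132, 122, 96]
0.02 top0 [40, 47, 57, 65, 67, 65, 62, 62, 62, 65, 71, 71, 65, 61, 61, 80, 87, 88, 86, 73, 67, 71, 73, 72, 82, 85, 85, 84, 80, 74, 67, 63, 60, 57, 56, 60, 70, 80, 85, 87, 88, 88, 88, 82, 66]
0.02 te [30, 31, 32, 32, 33, 50, 74, 81, 86, 90, 95, 90, 82, 82, 83, 89, 83, 72, 84, 93, 96, 88, 76, 77,
[... 1238 characters left out ...]
1, 111, 115, 115, 116, 108, 103, 89, 85, 87, 102, 114, 102, 101, 103, 103, 101, 101, 91]
0.02 c [56, 55, 54, 54, 54, 54, 54, 53, 51, 74, 83, 68, 82, 74, 73, 78, 61, 72, 94, 105, 101, 94, 67, 61, 72, 94, 106, 117, 121, 121, 122, 114, 108, 94, 91, 93, 139, 185, 171, 171, 174, 174, 172, 172, 154]
0.02 d [56, 55, 55, 53, 54, 54, 54, 53, 52, 74, 82, 68, 82, 74, 73, 79, 67, 75, 66, 66, 83, 93, 93, 81, 64, 72, 99, 104, 110, 118, 124, 120, 116, 110, 97, 85, 89, 120, 159, 169, 174, 175, 172, 172, 154]
0.02 e [56, 55, 55, 53, 54, 54, 54, 53, 52, 75, 83, 68, 83, 75, 74, 79, 67, 75, 66, 65, 83, 94, 93, 81, 65, 72, 99, 104, 110, 119, 126, 121, 117, 110, 98, 86, 91, 122, 161, 170, 175, 175, 173, 172, 154]
```

The top-view profile shows the sliding jaw moved about 9.5 mm. The gap is about 44 mm, so the jaws are shut on the foot at the stop. I release and check the key's height in the socket.

```bash
python3 -m pendant '[[1,[0,0,0],0],[1,[0,0,0],0],[1,[0,0,-0.03],0],[1,[0,0,-0.06],0],[1,[0,0,-0.08],0]]' 
python3 bar.py; python3 ang.py|head -1
python3 - <<'E'
from h import *
# by-hand same measure on m7.png (dropped, theta 53), m5.png (on top, theta 78)
for f,k,ox,oy in(("m7",6,170,110),("m5",5,170,90),("b",1,0,0)):
    im=cv2.imread(f"pics/{f}.png"); im=cv2.resize(im,None,fx=6/k,fy=6/k,interpolation=2); g=im.max(2)
    if f!="b": g=np.clip((g.astype(float)-(25 if f=="m7" else 35))/1.6,0,255)
    x0,y0=int((200-ox)*6),int((133-oy)*6); m=(g[y0:y0+25*6,x0:x0+28*6]<55).astype(np.uint8)
    n,l,st,ce=cv2.connectedComponentsWithStats(m)
    for i in range(1,n):
        if st[i,4]>1500: print(f,ce[i]/6+[200,133],st[i]/6,st[i,4]/36)
E
```

```text
time_s: 33.05
tool_pos: [0.61, -0.2492, 0.2669]
eef_rot: [3.084, 0.596, 0.002]
ft_force: [-0.4, -1.3, -0.2]
grip_width: 0.998
gripper_force: 0.0
[226.81081081 132.28828829] [ 31   0  12  17 111] ((37.25, 7.249998092651367), (17.708751678466797, 9.17060375213623), 71.56504821777344)
[211.57386364 144.98863636] [  8  16  27  10 176] ((20.995901107788086, 20.545082092285156), (26.34589958190918, 8.14821720123291), 5.19442892074585)
[212.04 141.11]
[212.56 144.49]
img 7.8 theta 119.0 area 180.69444444444446 c 211.9177299513195 145.2734563156546
m7 [213.02712373 145.84372114] [  8.83333333   2.33333333   8.66666667  21.16666667 722.        ] 120.33333333333333
m5 [212.37922954 143.84676497] [3.16666667e+00 8.33333333e-01 1.76666667e+01 2.41666667e+01
 9.72000000e+02] 162.0
b [212.54321853 145.41971846] [   0.            7.33333333   25.33333333   12.         1069.5       ] 178.25
```

The bar turned with the tool while the jaw stayed put, so I check the key's height by touch, with closed fingertips lowered gently onto the bar.

```bash
python3 -m pendant '[[-1,[0,0,0],0],[-1,[0,0,0],0],[-1,[0,0,0.0],0],[-1,[0,0,0.02],0],[-1,[0,0,0.04],0]]' 10
python3 -m pendant '[[-1,[0,0,0.002],0],[-1,[0,0,0.004],0],[-1,[0,0,0.005],0]]'|grep -E "pos|force"
python3 -m pendant '[[-1,[0,0,0.002],0],[-1,[0,0,0.003],0],[-1,[0,0,0.003],0]]'|grep -E "pos|force"
```

```text
time_s: 33.72
tool_pos: [0.6092, -0.2486, 0.2232]
eef_rot: [-3.084, -0.596, 0.002]
ft_force: [-0.4, 0.6, -0.7]
grip_width: 0.519
gripper_force: 0.0
tool_pos: [0.61, -0.249, 0.2211]
ft_force: [0.6, -0.5, 0.1]
gripper_force: 0.0
tool_pos: [0.6096, -0.2488, 0.2176]
ft_force: [-0.1, 0.0, 0.2]
gripper_force: 0.0
```

```bash
for i in 1; do python3 -m pendant '[[-1,[0,0,0.002],0],[-1,[0,0,0.004],0],[-1,[0,0,0.004],0]]'|grep -E "pos|force|width"
python3 -m pendant '[[-1,[0,0,0.002],0],[-1,[0,0,0.002],0]]'|grep -E "pos|ft"
python3 -m pendant '[[-1,[0,0,0.002],0],[-1,[0,0,0.002],0]]'|grep -E "pos|ft"
python3 -m pendant '[[-1,[0,0,0.002],0],[-1,[0,0,0.002],0]]'|grep -E "pos|ft"; done
```

```text
tool_pos: [0.6095, -0.2487, 0.2132]
ft_force: [0.2, 0.4, 0.4]
grip_width: 0.005
gripper_force: 0.0
tool_pos: [0.6095, -0.2488, 0.2113]
ft_force: [-0.7, -0.3, 0.5]
tool_pos: [0.6097, -0.2489, 0.2097]
ft_force: [-0.3, 0.2, -0.1]
tool_pos: [0.6103, -0.2492, 0.2094]
ft_force: [-1.5, 1.3, 6.8]
```

Contact at TCP 0.2095 puts the bar top at 0.190 and the key's end at 0.014, so it is fully in the socket. One more firm clockwise test, sampled row by row, to confirm the stop.

```bash
T='from rig import telemetry;s=telemetry.state();print("TZ",s["wrist_torque"].round(3),round(s["qpos"][5],3),s["ft_force"].round(1),s["joint_torque"][5].round(3))'
python3 -m pendant '[[1,[0,0,-0.015],0],[1,[0,0,-0.02],0],[1,[0,0,-0.02],0],[1,[0,0,-0.02],0],[1,[0,0,-0.02],0]]' 20 |grep width
python3 -m pendant '[[1,[0,0,-0.01],0],[1,[0,0,-0.01],0],[1,[0,0,-0.01],0],[1,[0,0,-0.01],0]]' |grep -E "pos|width"
python3 -m pendant '[[1,[0,0,0.02],0],[1,[0,0,0.04],0],[1,[0,0,0.052],0],[1,[0,0,0.052],0]]' |grep -E "pos|width"
python3 -m pendant '[[-1,[0,0,0],0],[-1,[0,0,0],0],[-1,[0,0,0],0],[-1,[0,0,0],0]]' 20 |grep -E "pos|width"; python3 -c "$T"
for i in a; do python3 -m pendant '[[-1,[0,0,0],0.05]]'>/dev/null; python3 -c "$T"; python3 -m pendant '[[-1,[0,0,0],0.05]]'>/dev/null; python3 -c "$T"; python3 -m pendant '[[-1,[0,0,0],0.05]]'>/dev/null; python3 -c "$T"; python3 -m pendant '[[-1,[0,0,0],0.05]]'>/dev/null; python3 -c "$T"; done
python3 - <<'E'
from h import *
from rig import read_camera
cv2.imwrite("pics/f.png",read_camera("scene")["pixels"])
g=lambda f:cv2.cvtColor(cv2.imread(f"pics/{f}.png"),6).astype(np.float32)
for nm,(x,y,w,h) in dict(head=(240,178,18,14),jaw=(228,186,14,20)).items():
    W=np.eye(2,3,dtype=np.float32);cc,W=cv2.findTransformECC(g("e")[y:y+h,x:x+w],g("f")[y:y+h,x:x+w],W,0,(3,200,1e-5));print(nm,W[:,2],cc)
E
```

```text
grip_width: 0.485
tool_pos: [0.6095, -0.2488, 0.2373]
grip_width: 0.939
tool_pos: [0.6085, -0.2482, 0.183]
grip_width: 0.993
tool_pos: [0.6098, -0.2488, 0.186]
grip_width: 0.921
TZ [0.175 0.127 0.064] 0.682 [-0.1  0.9  0.7] 0.065
TZ [0.228 0.176 0.147] 0.733 [-1.1  1.3 -0.4] -0.621
TZ [0.191 0.197 0.061] 0.783 [-0.9  2.4  0.4] -0.465
TZ [0.209 0.179 0.018] 0.833 [-0.1  1.   0.4] -0.489
TZ [0.295 0.195 0.017] 0.883 [-0.5  1.1  0.6] -0.5
head [-0.00550389 -0.00382854] 0.9999565551235446
jaw [-0.00454974  0.00775967] 0.9999447242174188
```

```bash
python3 -m pendant '[[1,[0,0,0],0],[1,[0,0,0],0],[1,[0,0,0],0],[1,[0,0,-0.03],0],[1,[0,0,-0.06],0]]' |grep -E "ft|width"
python3 -m pendant '[[1,[0,0,-0.03],0],[1,[0,0,-0.06],0],[1,[0,0,-0.09],0],[1,[0,0,-0.09],0],[1,[0,0,-0.09],0]]'
python3 bar.py; python3 ang.py|head -1;python3 - <<'E'
from h import *
from rig import read_camera
a=cv2.imread("pics/top0.png");b=read_camera("top")["pixels"];cv2.imwrite("pics/tg.png",b)
s0=cv2.imread("pics/scene0.png");s=cv2.imread("pics/b.png")
g=lambda f:cv2.cvtColor(f,6).astype(np.float32)
for nm,(x,y,w,h) in dict(jaw=(228,186,14,20),head=(240,178,18,14)).items():
    W=np.eye(2,3,dtype=np.float32);cc,W=cv2.findTransformECC(g(cv2.imread("pics/d.png"))[y:y+h,x:x+w],g(s)[y:y+h,x:x+w],W,0,(3,200,1e-5));print(nm,W[:,2],cc)
for nm,(x,y,w,h) in dict(jar=(312,176,22,24),dark=(234,230,24,34),small=(220,118,18,26),brush=(165,145,32,42),palette=(252,278,52,48),bottle=(388,288,34,48)).items():
    W=np.eye(2,3,dtype=np.float32)
    try: cc,W=cv2.findTransformECC(g(s0)[y:y+h,x:x+w],g(s)[y:y+h,x:x+w],W,0,(3,200,1e-5));print(nm,W[:,2].round(2),round(cc,3))
    except cv2.error: print(nm,"fail")
E
```

```text
ft_force: [0.6, -0.1, 0.8]
grip_width: 0.999
time_s: 39.52
tool_pos: [0.6094, -0.2488, 0.3345]
eef_rot: [-3.128, -0.285, 0.001]
ft_force: [-0.3, -0.4, -0.4]
grip_width: 1.0
gripper_force: 0.0
[227.76136364 134.14772727] [34  2  9 15 88] ((38.0, 9.0), (14.129528045654297, 7.1642680168151855), 84.2894058227539)
[212.62650602 144.84939759] [ 10  14  26  13 166] ((22.28378677368164, 20.20270538330078), (25.953081130981445, 7.57271146774292), 17.102725982666016)
[212.04 141.11]
[212.56 144.49]
img 19.4 theta 103.0 area 172.41666666666666 c 213.14338649911392 145.22101390902745
jaw [0.08924732 0.02009466] 0.9815940752236655
head [0.23425   0.2865883] 0.7697746959502699
jar [0.37 0.27] 0.507
dark [0.3  0.27] 0.913
small [ 0.05 -0.06] 0.996
brush [ 0.01 -0.06] 0.764
palette [ 0.07 -0.06] 0.862
bottle [0. 0.] 1.0
```

```bash
python3 -c "
from rig import robot;print(robot.close_job())"
```

```text
the job is handed in; nothing more can be done
None
```

I handed the job in at about 40 s: the key is standing fully in the socket, and the jaws have a gap of about 44 mm, which is the width of the foot. The screw was turned clockwise until the jaw stopped moving. I kept turning after that, and the key turned roughly 0.6 rad further without moving the jaw. I read that as the key slipping in the socket at the stop, so the stop comes from the jaw position and wrist torque, not from the screw angle. I judged the figure upright and the other things unmoved only by comparing images at the end. The bystander checks were shadow-affected and weak for the jar.

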